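Ready a candyfloss maker: clear its keys, seat the spinner head, switch it to run

ROBOT

A 6-joint arm with a two-finger parallel gripper is mounted at the origin on the work surface. World frame = base frame: x ahead of the robot, y to its left, z up, the work surface at z = 0. Lengths are in m, angles in rad, forces in N, time in s.
With the tool pointing down it reaches from about 0.375 to 0.925 m from the base axis. Payload 5.7 kg.
Tool frame: the origin (TCP) lies between the finger pads; the fingertips stand 22 mm ahead of it and the grasp point (between the pads) lies 3 mm ahead of it; z points along the fingers, y is the direction in which the jaws open and shut (so a half turn about z gives the same grasp; the last joint's range is limited). The gripper opens to 85 mm and grips with 20 to 120 N. Pads are 22 mm wide; open, the fingers measure 114 mm over their backs; the gripper's body (76 mm by 85 mm) begins 54 mm behind the grasp point. The pads swing forward as they close: fully open they stand 13 mm farther back than shut.
Start: joints at [1.044, 0.359, 1.51, -0, 1.272, -0.115], TCP at [0.24, 0.55, 0.253] pointing down, gripper open.
Joint ranges: [-2.97, 2.97], [-1.01, 2.36], [0.21, 2.38], [-0.96, 4.11], [0.2, 2.71], [-2.98, 2.98]. Speed limits (rad/s): [2.39, 2.39, 3.14, 3.14, 3.14, 3.14].

INTERFACE

Orientations are given as a unit quaternion [x, y, z, w].
In Python, from workcell import * gives the robot as it stands.
- The arm moves only by the tool carry_out, never from a script. Its argument "commands" is one flat list of numbers, 7 for each row, row after row: the turn, a rotation vector about the world's x, y, z in rad, then the shift along the world's x, y, z in m, then the opening in per cent of the stroke, from 0 (shut) to 100 (fully open). A call has 1 to 5 rows; each row shifts and turns the commanded pose from where the row before left it; what a row does not reach is not made up. A row lasts 1/12 s, in which the tool goes at most 41.7 mm and 7.16 degrees, less where a joint would pass 70% of its speed; a pose out of reach is approached as far as the arm can. A call with a gripper value outside its range is refused whole. The fingers move at their own pace and stop on an object; the grip force is fixed at half the most. Time passes only in rows, so rows that do not move let the fingers close. It gives the time, the measured TCP pose, the force and the opening at its end, in the units of the state.
- observe(): the state, without advancing time (a new reading comes with each control period).
- camera(name): name is "scene" or "top" or "wrist"; returns (picture, depth): 480x640x3 uint8, red, green, blue; 480x640 float32, m along the optical axis (not along the pixel's ray), 0 where there is no reading.
- get_calibration(name): a dict with "fx", "fy", "cx", "cy" (pixels), "rvec" (rotation vector, rad) and "tvec" (3), from world to camera coordinates, as OpenCV has them; the wrist camera has in their place "tool_from_camera" (4x4, takes a point from camera to tool coordinates, whose origin is the TCP and whose axes are the flange's). Camera axes: x right, y down, z forward; pixel columns grow to the right and rows downward; lengths in m; the calibration is good to about 2 mm. The wrist camera is an equidistant fisheye: a pixel r from the principal point sees the ray r / f radians off the axis. A picture is of the moment at which its call begins: read the wrist's pose just before it. get_calibration takes no time and is no camera call.
- close_job(): hands the job in, once; it reports no verdict.
The state is a dict: "time_s": time; "joints": joint angles; "qd": joint speeds; "tau": joint torques, N m; "tcp_pos": TCP position; "tool_rot": TCP orientation; "force": force on the tool from outside, world axes, zero at the start; "wrist_torque": the same for the moment, N m; "grip_width": opening from 0.0 (shut) to 1.0 (fully open).
Only numpy, scipy, OpenCV 4.12 (cv2) and the standard library are available. Lean on these libraries where they do the work, as an engineer would, in place of code of your own. Each camera call takes 0.05 s, during which the arm holds its last target. There are 200 camera calls.

TASK

Get the candyfloss maker ready for its test run: slide the carton that lies over its keys straight back along the rails until it meets the rear rail, and turn the winged spinner head in its collar until it drops fully home onto the hidden drive, in whichever order you like. Only after both, press the key nearest the spinner head fully down so that the off key pops up, without pressing the middle key. Slide the carton and turn the head without lifting them off the machine, and leave the cups, the tin and everything else standing where they are.

Things in the scene. Friction and masses are not known exactly. Their poses are not given: they have to be found in the camera images.
- machine: Candyfloss maker without its bowl: fixed white housing 320 mm deep (x) by 540 mm wide (y), deck 90 mm above the table. Origin on the table under its middle; +x to its rear, +y to the end with the spinner head, z up. Two steel rails 8 mm wide run front to rear (x = -150 to 150 mm) along y = -170 and y = -50 mm, tops 110 mm above the table; the carton lies on them.
- rear_rail (a point): The rear rail: a fixed upright steel bar across the two rails at their rear; the point is the middle of the top edge of its front face (machine x = +135, y = -110 mm, 135 mm above the table). It is 200 mm long along the machine's y. Axes as the machine's.
- collar_top (a point): Centre of the fixed steel collar round the spinner head, at the level of its top edge, 132 mm above the table (machine x = 0, y = +120 mm). Inner radius 83 mm, outer 93 mm, axes as the machine's. Below lies the hidden drive with three slots 120 degrees apart at an unknown angle; it does not turn.
- head_top (a point): Spinner head, loose, about 0.5 kg: aluminium plate 160 mm across, 18 mm thick, lying in the collar. Point on its axis in the plate's upper face, z up. Three wings stand on the plate 120 degrees apart, the first along this point's +x: 12 mm thick, 16 to 71 mm from the axis, 32 mm high above the plate; between them a round hub, radius 18, 34 mm high.
- wing (a point): Outer end of the head's first wing, half-way up: 71 mm from the axis and 16 mm above the plate. At first the plate's face stands 11 mm above the collar's edge, lugs riding on the drive. Turned far enough, either way (always under 120 degrees), it falls 11 mm by its weight into the slots, flush with the collar, and turns no further. 3 to 9 N on a wing turn it; push slowly.
- carton_center (a point): A closed cardboard carton 90 (x) by 170 (y) by 45 mm (z), about 0.3 kg, lying flat across the two rails and hiding the keys; the point is its centre, 22.5 mm above its underside. Against the rear rail its centre stands at x = +90 mm on the machine.
- key_off (a joint): Depth of the off key, the one farthest from the head: 0 = up, 0.008 m = fully down. Starts down. Three black keys, each 70 mm long (machine x) and 32 mm wide, lie side by side 36 mm apart between the rails. Off and run are interlocked: as one is pressed down the other rises as much; both stay where left. Pressing takes about 3 N.
- key_mid (a joint): Depth of the middle key, a sprung jog key: 0 = up, 0.008 m = down. Starts up; must not be pressed.
- key_run (a joint): The run key, the one nearest the head: depth, 0 = up, 0.008 m = fully down. Starts up.
- key_run_top (a point): Middle of the run key's upper face, 105 mm above the table when up (moves with the key; 8 mm lower when down); axes as the machine's. At machine x = -105, y = -74 mm.
- key_mid_top (a point): The same for the middle key (machine x = -105, y = -110 mm).
- key_off_top (a point): The same for the off key (machine x = -105, y = -146 mm).
- cups_center (a point): Stack of paper cups standing on the deck near a corner beside the collar, 72 mm across at the rims, 153 mm tall, light; point half-way up, on its axis. Cups and tin may stand either way round. Leave alone.
- tin_center (a point): Small tin standing on the deck at the other corner beside the collar, 66 mm across, 60 mm tall; point half-way up. Leave alone.
- bottle_c (a point): Bottle on the table, 70 mm across, 210 mm tall; point half-way up. Leave alone.
- jar_c (a point): Jar on the table, 90 mm across, 110 mm tall; point half-way up. Leave alone.
- pumpkin_c (a point): Pumpkin ornament on the table, 108 mm across, 85 mm tall; point half-way up. Leave alone.
- tape_c (a point): Roll of clear tape lying on the table, 100 mm across, 48 mm tall; point half-way up. Leave alone.
- bowl_c (a point): Bowl on the table, 130 mm across, 60 mm tall; point half-way up. Leave alone.
Things that resemble listed ones, but are neither listed nor needed, are in the scene too. Leave any pink look-alike of the part that bears carton_center alone.

How it is judged:
On the way, in this order (a step that is already met when the one before it is completed fails the run):
1. the carton is slid back to the rear rail and the head has dropped home (x of carton_center in the frame of machine above 0.06 m and z of carton_center in the frame of machine between 0.122 and 0.145 m and z of head_top in the frame of machine below 0.1355 m and angle between head_top's own z axis and vertical below 0.06 rad and horizontal distance between head_top and collar_top below 0.006 m), for 0.2 s.
2. the run key is fully down, the off key up, the middle key up (value of joint key_run above 0.0062 m and value of joint each of key_off, key_mid below 0.0018 m), for 0.2 s.
At the end, for the whole second after the job is handed in: Carton flat on the rails, centre beyond x = 60 mm on the machine; head top under 3.5 mm above the collar edge, level within 0.06 rad, centred within 6 mm; run key at least 6.2 mm down, off and middle keys less than 1.8 mm down; head and carton at rest (all of step 1 and all of step 2 and linear speed of each of head, carton below 0.02 m/s); the robot touches nothing.
It fails at once if the run key is pressed (over 4 mm) before the head is home and the carton is back (value of joint key_run above 0.004 m and (z of head_top in the frame of machine above 0.1385 m or x of carton_center in the frame of machine below 0.055 m)).
It fails at once if the middle key is pressed over 4 mm (value of joint key_mid above 0.004 m).
It fails at once if the head is lifted out of the collar (25 mm) or tipped over 0.35 rad (z of head_top in the frame of machine above 0.168 m or angle between head_top's own z axis and vertical above 0.35 rad).
It fails at once if the carton is lifted over 25 mm, or falls off the rails (z of carton_center in the frame of machine above 0.158 m or z of carton_center in the frame of machine below 0.105 m).
It fails at once if the cups, tin, bottle, jar, pumpkin, tape roll or bowl is shifted over 30 mm or tipped over 0.5 rad (distance of any of cups_center, tin_center, bottle_c, jar_c, pumpkin_c, tape_c, bowl_c from where it was at the start of the episode above 0.03 m or angle between any of cups_center, tin_center, bottle_c, jar_c, pumpkin_c, tape_c, bowl_c's own z axis and vertical above 0.5 rad).
It also fails if it takes over 61 s, if anything falls off the work surface, if the arm or the gripper's body presses on something with over 40 N, if the wrist force passes 120 N, or if a joint passes its speed limit or range.

## Working session

There is one attempt and no reset: what is moved stays moved. The work goes in short steps, Python scripts to look and compute and a tool call to move; the robot and the scene stay as the last step left them, time stands still between calls to the robot, and variables do not carry over. Pictures are saved under pics/ and viewed, about 8 in all and at most 12, crops included, and the job is handed in when it is done.

Besides the shell and the picture viewer there is one more tool, called after "Call:" in YAML: its name, and indented under it one key for each argument. carry_out: Moves the arm, as the interface text tells. Its arguments: {"type":"object","properties":{"commands":{"type":"array"}},"required":["commands"]}

```bash
mkdir -p pics; ls; cat > h.py <<'E'
from workcell import *
import numpy as np, cv2
def snap(n):
    p,d=camera(n); cv2.imwrite(f'pics/{n}_{len(__import__("os").listdir("pics"))}.png',p[:,:,::-1]); np.savez(f'{n}.npz',p=p,d=d); return p,d
def world(n,d):
    c=get_calibration(n); R=cv2.Rodrigues(np.array(c['rvec'],float))[0]; t=np.array(c['tvec'],float).ravel()
    v,u=np.mgrid[:480,:640]; P=np.stack([(u-c['cx'])/c['fx']*d,(v-c['cy'])/c['fy']*d,d],-1)
    return (P-t)@R
E
python3 - <<'E'
from h import *
s=observe(); print(s)
for n in('top','scene'): snap(n); print(get_calibration(n))
E
ls pics
```

```text
pics
{'time_s': 0.0, 'joints': array([ 1.04389111e+00,  3.59506191e-01,  1.51144358e+00,  2.46487448e-05,
        1.27249129e+00, -1.15082319e-01]), 'qd': array([-1.31380273e-03, -1.42637239e-05,  3.81829412e-04,  5.64482064e-04,
       -3.99114535e-05, -2.04061064e-03]), 'tau': array([-2.01664923e-03, -5.27617764e+01, -2.78610349e+01, -3.97213398e-04,
        1.31419851e-02,  2.63989159e-05]), 'tcp_pos': array([0.23983343, 0.54928226, 0.2524486 ]), 'tool_rot': array([ 2.04462908e-01,  9.78873876e-01, -8.73279507e-04, -3.02769668e-04]), 'force': array([ 0.86621636, -0.80867009,  0.52906763]), 'wrist_torque': array([-0.00625428,  0.04046707, -0.05790005]), 'grip_width': 1.0018610766929845}
{'fx': 474.64548607703836, 'fy': 474.64548607703836, 'cx': 317.66977409500095, 'cy': 239.58898604225905, 'rvec': array([ 2.1439893 , -2.17924618,  0.05973643]), 'tvec': array([0.02352607, 0.52730957, 1.2350363 ])}
{'fx': 439.37896301965316, 'fy': 439.37896301965316, 'cx': 313.7846643244675, 'cy': 241.94129008886247, 'rvec': array([ 2.10154057,  1.61122824, -0.49664918]), 'tvec': array([-0.13805069, -0.33700294,  1.6135009 ])}
scene_1.png
top_0.png
```

View pics/top_0.png

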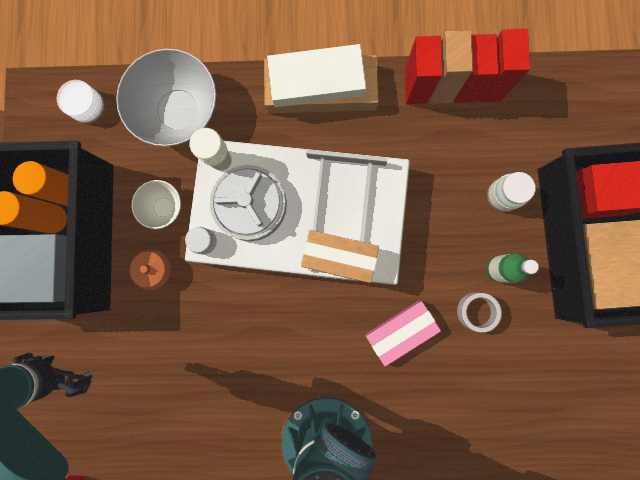

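View pics/scene_1.png

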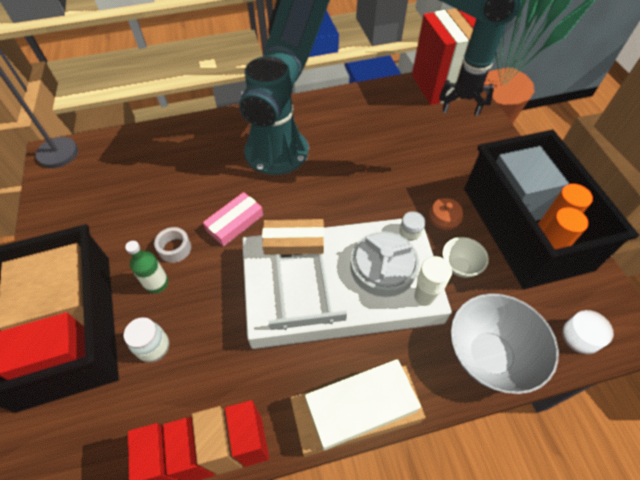

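The top view shows the carton, brown with a white strip, at about (340,256). Its pink look-alike is at (403,332), and a white box on card at (318,75) is irrelevant. The spinner head is at (248,203), cups at (208,147), tin at (201,240). I choose the brown carton across the rails at (340,256). Next I'll measure, with one close crop.

```bash
cat > m.py <<'E'
from h import *
d=np.load('top.npz'); p,D=d['p'],d['d']; W=world('top',D); Z=W[...,2]
v,u=np.mgrid[:480,:640]; roi=(u>175)&(u<420)&(v>125)&(v<300)
def rect(m):
    m=m.astype(np.uint8); n,l,s,c=cv2.connectedComponentsWithStats(m); k=1+np.argmax(s[1:,4]); q=W[l==k]
    return q,cv2.minAreaRect(q[:,:2].astype(np.float32))
q,r=rect(roi&(abs(Z-.09)<.006)&(D>0)); print('deck',np.median(q[:,2]),r)
# white deck + everything above: outline
q,r=rect(roi&(Z>.08)&(Z<.16)&(D>0)); print('all',r)
q,r=rect(roi&(abs(Z-.155)<.01)&(u>290)&(v>225)); print('carton',np.median(q[:,2]),r)
m=roi&(u>205)&(u<295)&(v>155)&(v<245)
print(np.histogram(Z[m],bins=np.arange(.08,.2,.006)))
q,r=rect(m&(abs(Z-.143)<.005)); c,rad=cv2.minEnclosingCircle(q[:,:2].astype(np.float32)); print('plate',np.median(q[:,2]),c,rad)
mw=m&(Z>.165)&(Z<.19)&(np.hypot(W[...,0]-c[0],W[...,1]-c[1])<.085); q=W[mw]; 
a=np.arctan2(q[:,1]-c[1],q[:,0]-c[0]); rr=np.hypot(q[:,0]-c[0],q[:,1]-c[1]); a=a[rr>.035]
print('wing n',len(a),'ang mod120',np.degrees(np.angle(np.exp(3j*a).mean())/3),np.sort(np.degrees(a))[::25].round())
mt=roi&(Z>.2); q=W[mt]; print('cups',q.mean(0))
mt=roi&(u<225)&(v>215)&(Z>.14)&(Z<.16); print('tin',W[mt].mean(0))
q=W[roi&(u>300)&(v<170)&(Z>.128)&(Z<.145)]; print('rear',len(q),cv2.minAreaRect(q[:,:2].astype(np.float32)))
im=cv2.resize(p[135:290,180:415],None,fx=3.4,fy=3.4,interpolation=cv2.INTER_CUBIC); cv2.imwrite('pics/crop.png',im[:,:,::-1])
E
python3 m.py
```

```text
deck 0.0904709289725777 ((0.6066023111343384, 0.11940315365791321), (0.42983606457710266, 0.320116251707077), 82.7374496459961)
all ((0.5996414422988892, 0.06546902656555176), (0.5418233275413513, 0.3225994110107422), 82.38860321044922)
carton 0.15575249609228922 ((0.47720831632614136, -0.03964054584503174), (0.171268492937088, 0.09020206332206726), 75.71691131591797)
(array([  62, 2119,  840,   54,   46,   53,   56,   86,  699,  400, 2254,
        384,   59,   38,   35,  296,  264,   22,   16]), array([0.08 , 0.086, 0.092, 0.098, 0.104, 0.11 , 0.116, 0.122, 0.128,
       0.134, 0.14 , 0.146, 0.152, 0.158, 0.164, 0.17 , 0.176, 0.182,
       0.188, 0.194]))
plate 0.14344989202714148 (0.6152700185775757, 0.18525740504264832) 0.08160659670829773
wing n 255 ang mod120 -28.984133227698393 [-156. -150. -147. -143.  -37.  -33.  -29.   84.   91.   95.  100.]
cups [0.6775056  0.21012766 0.40444693]
tin [0.52610193 0.2944718  0.14917458]
rear 400 ((0.7242040634155273, -0.061757318675518036), (0.19999797642230988, 0.012216798961162567), 82.83673858642578)
```

```bash
sleep 1
```

```text
(no output)
```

View pics/crop.png

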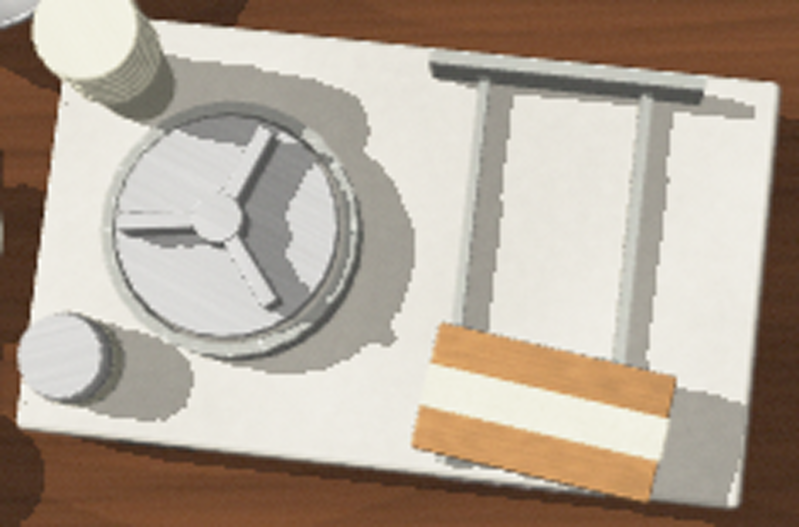

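The crop confirms it: the brown carton lies across the rails, yawed about 7° relative to the machine. The three wings point to about -29°, 91° and 211° in the world, with the cups at the rear corner and the tin at the front. The machine origin is about (0.600, 0.0655), yaw -7.3°. I'll go to the front of the carton with the fingers open across the rails.

Call:
carry_out:
  commands: [0,0,0.019,0.0102,-0.038,0,100,0,0,0.019,0.0102,-0.038,0,100,0,0,0.019,0.0102,-0.038,0,100,0,0,0.019,0.0102,-0.038,0,100,0,0,0.019,0.0102,-0.038,0,100]

```text
time_s: 0.52
tcp_pos: [0.2909, 0.3579, 0.2529]
tool_rot: [0.157, 0.988, -0.0, -0.0]
force: [1.3, -0.0, -0.1]
grip_width: 1.002
```

Call:
carry_out:
  commands: [0,0,0.019,0.0102,-0.038,0,100,0,0,0.019,0.0102,-0.038,0,100,0,0,0.019,0.0102,-0.038,0,100,0,0,0.019,0.0102,-0.038,0,100,0,0,0.019,0.0102,-0.038,0,100]

```text
time_s: 0.93
tcp_pos: [0.3418, 0.1681, 0.2532]
tool_rot: [0.11, 0.994, -0.0, -0.0]
force: [1.6, -0.1, 1.2]
grip_width: 0.996
```

Call:
carry_out:
  commands: [0,0,0.019,0.0102,-0.038,0,100,0,0,0.019,0.0102,-0.038,0,100,0,0,0.019,0.0102,-0.038,0,100,0,0,0.019,0.0102,-0.038,0,100,0,0,0.019,0.0102,-0.038,0,100]

```text
time_s: 1.35
tcp_pos: [0.3929, -0.0221, 0.2532]
tool_rot: [0.063, 0.998, 0.0, 0.0]
force: [0.3, 1.1, -0.1]
grip_width: 1.001
```

Call:
carry_out:
  commands: [0,0,0,0,0,-0.03,100,0,0,0,0,0,-0.03,100,0,0,0,0,0,-0.03,100,0,0,0,0,0,-0.02,100,0,0,0,0,0,0,100]

```text
time_s: 1.77
tcp_pos: [0.39, -0.0197, 0.1401]
tool_rot: [0.064, 0.998, 0.001, -0.004]
force: [-0.0, 0.4, -0.0]
grip_width: 1.0
```

Call:
carry_out:
  commands: [0,0,0,0.0099,-0.0013,0,100,0,0,0,0.0099,-0.0013,0,100,0,0,0,0.0099,-0.0013,0,100,0,0,0,0.0099,-0.0013,0,100,0,0,0,0.0099,-0.0013,0,100]

```text
time_s: 2.18
tcp_pos: [0.4439, -0.0269, 0.1442]
tool_rot: [0.063, 0.998, -0.0, 0.0]
force: [-4.1, 0.3, 2.3]
grip_width: 1.001
```

```bash
python3 -c "
from h import *
p,d=snap('scene'); s=p[190:360,220:470]; cv2.imwrite('pics/s2.png',cv2.resize(s,None,fx=3,fy=3,interpolation=cv2.INTER_CUBIC)[:,:,::-1])"
```

```text
(no output)
```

View pics/s2.png

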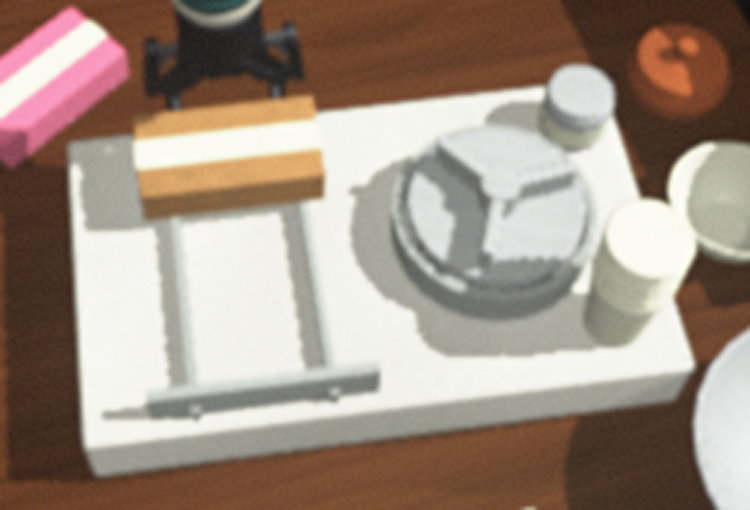

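The carton is square against both fingers on the rails, ahead of the gripper. About 175 mm of push remains.

Call:
carry_out:
  commands: [0,0,0,0.0099,-0.0013,0,100,0,0,0,0.0099,-0.0013,0,100,0,0,0,0.0099,-0.0013,0,100,0,0,0,0.0099,-0.0013,0,100,0,0,0,0.0099,-0.0013,0,100]

```text
time_s: 2.65
tcp_pos: [0.4925, -0.0331, 0.1433]
tool_rot: [0.063, 0.998, 0.0, -0.0]
force: [-4.4, 0.3, 3.4]
grip_width: 1.003
```

Call:
carry_out:
  commands: [0,0,0,0.0099,-0.0013,0,100,0,0,0,0.0099,-0.0013,0,100,0,0,0,0.0099,-0.0013,0,100,0,0,0,0.0099,-0.0013,0,100,0,0,0,0.0099,-0.0013,0,100]

```text
time_s: 3.07
tcp_pos: [0.5422, -0.0397, 0.1433]
tool_rot: [0.063, 0.998, -0.0, -0.0]
force: [-5.1, 1.4, 3.5]
grip_width: 1.004
```

Call:
carry_out:
  commands: [0,0,0,0.0099,-0.0013,0,100,0,0,0,0.0099,-0.0013,0,100,0,0,0,0.0099,-0.0013,0,100,0,0,0,0.0099,-0.0013,0,100,0,0,0,0.0099,-0.0013,0,100]

```text
time_s: 3.48
tcp_pos: [0.5917, -0.0462, 0.1433]
tool_rot: [0.063, 0.998, 0.0, -0.0]
force: [-4.8, 0.9, 5.7]
grip_width: 0.997
```

Call:
carry_out:
  commands: [0,0,0,0.004,-0.0005,0,100,0,0,0,0.004,-0.0005,0,100,0,0,0,0.004,-0.0005,0,100]

```text
time_s: 3.73
tcp_pos: [0.6029, -0.0476, 0.1432]
tool_rot: [0.063, 0.998, -0.0, -0.001]
force: [-5.0, 0.3, 4.0]
grip_width: 0.999
```

Call:
carry_out:
  commands: [0,0,0,0.003,-0.0004,0,100,0,0,0,0.003,-0.0004,0,100,0,0,0,0.003,-0.0004,0,100,0,0,0,0.002,-0.0003,0,100]

```text
time_s: 4.07
tcp_pos: [0.6147, -0.0493, 0.1432]
tool_rot: [0.063, 0.998, -0.0, 0.0]
force: [-2.6, 0.4, 0.2]
grip_width: 0.996
```

Call:
carry_out:
  commands: [0,0,0,0.0015,-0.0002,0,100,0,0,0,0.0015,-0.0002,0,100]

```text
time_s: 4.23
tcp_pos: [0.6172, -0.0496, 0.1432]
tool_rot: [0.063, 0.998, -0.0, -0.0]
force: [-3.3, 0.6, 1.7]
grip_width: 1.003
```

Call:
carry_out:
  commands: [0,0,0,0.0015,-0.0002,0,100,0,0,0,0.0015,-0.0002,0,100]

```text
time_s: 4.4
tcp_pos: [0.6198, -0.0499, 0.1431]
tool_rot: [0.063, 0.998, 0.0, -0.001]
force: [-8.9, 0.6, 6.4]
grip_width: 0.995
```

```bash
cat > c.py <<'E'
from h import *
p,D=snap('top'); W=world('top',D); Z=W[...,2]
ex=np.array([.9919,-.1271]); ey=np.array([.1271,.9919])
def M(q): r=np.atleast_2d(q)[:,:2]-[.600,.0655]; return np.c_[r@ex,r@ey]
hsv=cv2.cvtColor(p,cv2.COLOR_RGB2HSV)
m=M(W.reshape(-1,3)).reshape(480,640,2)
k=(abs(Z-.155)<.008)&(m[...,1]<-.02)&(m[...,1]>-.21)&(abs(m[...,0])<.17)&(D>0)
q=W[k]; qm=m[k]; print('carton top mx',np.percentile(qm[:,0],[1,99]),'my',np.percentile(qm[:,1],[1,99]))
c=np.array([.6153,.1853]); r=np.hypot(W[...,0]-c[0],W[...,1]-c[1])
print('plate z',np.median(Z[(r<.07)&(Z<.16)&(r>.03)&(Z>.12)]), 'rim z',np.median(Z[(abs(r-.088)<.004)&(Z>.12)&(Z<.14)]))
k=(r<.075)&(r>.035)&(Z>.155)&(Z<.185); a=np.arctan2(W[...,1]-c[1],W[...,0]-c[0])[k]
print('wing',len(a),np.degrees(np.angle(np.exp(3j*a).mean())/3))
k=(Z>.225)&(Z<.26)&(m[...,0]>.05)&(m[...,1]>.15)&(m[...,1]<.3); print('cups',W[k].mean(0))
E
python3 c.py
```

```text
carton top mx [0.02249147 0.07218476] my [-0.20017123 -0.04968697]
plate z 0.14360612271625103 rim z 0.13259091763116487
wing 288 -28.89734133708805
cups [0.7289126  0.2565081  0.24236465]
```

The force is rising at the rear rail, and the tool position agrees. I'll back off, lift, and go over the head's axis.

Call:
carry_out:
  commands: [0,0,0,-0.01,0.001,0,100,0,0,0,-0.01,0.0015,0,100,0,0,0,0,0,0.03,100,0,0,0,0,0,0.03,100,0,0,0,0,0,0.03,100]

```text
time_s: 4.87
tcp_pos: [0.5991, -0.0473, 0.2339]
tool_rot: [0.063, 0.998, 0.0, -0.0]
force: [1.5, -0.9, -0.4]
grip_width: 0.998
```

Call:
carry_out:
  commands: [0,0,-0.076,0.003,0.038,0,100,0,0,-0.076,0.003,0.038,0,100,0,0,-0.076,0.003,0.038,0,100,0,0,-0.076,0.003,0.038,0,100,0,0,-0.076,0.003,0.038,0,100]

```text
time_s: 5.28
tcp_pos: [0.6148, 0.1441, 0.2338]
tool_rot: [0.253, 0.968, 0.0, 0.001]
force: [1.3, -0.2, 0.3]
grip_width: 0.997
```

Call:
carry_out:
  commands: [0,0,0,0,0.038,0,100,0,0,0,0,0.005,0,100,0,0,0,0,0,0,100]

```text
time_s: 5.53
tcp_pos: [0.6145, 0.188, 0.2334]
tool_rot: [0.249, 0.969, 0.0, 0.0]
force: [-0.0, -0.4, 0.7]
grip_width: 0.996
```

```bash
python3 - <<'E'
from h import *
s=observe(); print(s['tcp_pos'],s['joints']); 
exec(open('c.py').read().split('\n',1)[1])
E
```

```text
[0.61454852 0.18803078 0.2333621 ] [ 1.89320934e-01  4.36080103e-01  1.43739934e+00  3.52549172e-04
  1.26700764e+00 -8.78802162e-01]
carton top mx [0.04487846 0.13325195] my [-0.19871444 -0.0320692 ]
plate z 0.14369088139198866 rim z 0.13249938338875247
wing 207 -29.940222530059177
cups [nan nan nan]<string>:12: RuntimeWarning: Mean of empty slice.
  ret = um.true_divide(
```

Carton centre is at machine x ≈ 0.089 (flush with the rear rail). Now down around the hub, both fingers between wings (jaw at 61°).

Call:
carry_out:
  commands: [0,0,0,0.0008,-0.0028,-0.02,100,0,0,0,0,0,-0.02,100,0,0,0,0,0,-0.014,100,0,0,0,0,0,-0.008,100,0,0,0,0,0,0,100]

```text
time_s: 6.0
tcp_pos: [0.6146, 0.1808, 0.1694]
tool_rot: [0.251, 0.968, -0.001, -0.002]
force: [-1.1, -0.3, 0.7]
grip_width: 1.002
```

Call:
carry_out:
  commands: [0,0,-0.05,0,0,0,100,0,0,-0.05,0,0,0,100,0,0,-0.05,0,0,0,100,0,0,-0.05,0,0,0,100,0,0,-0.05,0,0,0,100]

```text
time_s: 6.42
tcp_pos: [0.617, 0.1815, 0.1726]
tool_rot: [0.371, 0.929, 0.0, 0.001]
force: [-0.3, -0.6, -0.7]
grip_width: 0.997
```

```bash
python3 -c "
from h import *
s=observe();print(s['wrist_torque'],s['force'])
p,d=snap('scene'); s=p[190:360,290:470]; cv2.imwrite('pics/s3.png',cv2.resize(s,None,fx=3.5,fy=3.5,interpolation=cv2.INTER_CUBIC)[:,:,::-1])"
```

```text
[-0.16804497 -0.17611761  0.02545511] [-0.28669676 -0.64987818 -0.66261212]
```

View pics/s3.png

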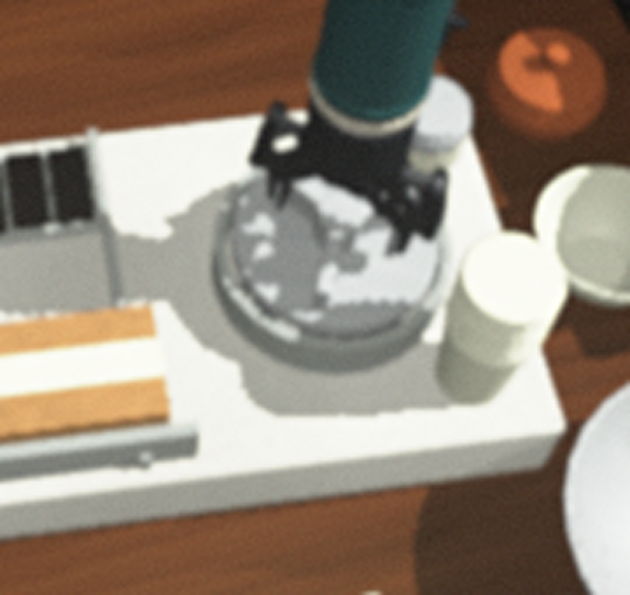

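The fingers are around the hub, between the wings, clear of cups and tin. The carton is at the rear rail and the keys are exposed. I'll keep turning clockwise.

Call:
carry_out:
  commands: [0,0,-0.05,-0.001,0.003,-0.002,100,0,0,-0.05,0,0,-0.002,100,0,0,-0.04,0,0,0,100,0,0,-0.04,0,0,0,100,0,0,-0.04,0,0,0,100]

```text
time_s: 6.88
tcp_pos: [0.6187, 0.179, 0.1701]
tool_rot: [0.468, 0.884, -0.003, 0.006]
force: [5.6, -26.1, 8.5]
grip_width: 1.002
```

Call:
carry_out:
  commands: [0,0,-0.04,0,0,0,100,0,0,-0.04,0,0,0,100,0,0,-0.04,0,0,0,100,0,0,-0.04,0,0,0,100,0,0,-0.04,0,0,0,100]

```text
time_s: 7.3
tcp_pos: [0.621, 0.1717, 0.1719]
tool_rot: [0.553, 0.833, -0.006, 0.011]
force: [8.9, -50.9, 19.3]
grip_width: 1.003
```

```bash
python3 -W ignore - <<'E'
from h import *
s=observe(); print(s['tcp_pos'],s['joints'],s['wrist_torque'],s['force']); 
exec(open('c.py').read().split('\n',1)[1]); print(np.sort(np.degrees(a))[::15].round())
E
```

```text
[0.62101934 0.17172911 0.17192693] [ 0.17622779  0.49563837  1.50174477 -0.02736098  1.13706364 -0.21167429] [-8.02046843 -0.40631556  2.42902196] [  8.90248433 -50.88630027  19.33407598]
carton top mx [0.04475139 0.13323559] my [-0.19878103 -0.03202636]
plate z 0.15162856753186799 rim z 0.1324306478216017
wing 341 -39.54790867193908
cups [0.75751653 0.26380603 0.24341578]
[-159. -152.  -94.  -86.  -78.  -74.  -67.  -61.  -57.  -54.  -49.  -45.
  -41.  -38.  -36.  -31.  -24.  -12.   92.   95.   97.   99.  103.]
```

Force is 51 N, so this is jamming rather than turning. I'll back off and look.

Call:
carry_out:
  commands: [0,0,0.08,0,0,0,100,0,0,0.08,0,0,0,100,0,0,0.08,0,0,0,100,0,0,0,0,0,0,100]

```text
time_s: 7.68
tcp_pos: [0.6179, 0.1807, 0.1698]
tool_rot: [0.449, 0.894, -0.002, 0.004]
force: [2.5, -15.2, 6.6]
grip_width: 0.999
```

```bash
python3 -W ignore - <<'E'
from h import *
s=observe(); print(s['tcp_pos'],s['tool_rot'],s['force']); 
exec(open('c.py').read().split('\n',1)[1]); print(np.sort(np.degrees(a))[::15].round())
q,_=snap('scene')
im=np.hstack([cv2.resize(p[140:265,190:310],(400,417),interpolation=cv2.INTER_CUBIC),cv2.resize(q[200:325,335:455],(400,417),interpolation=cv2.INTER_CUBIC)]); cv2.imwrite('pics/j.png',im[:,:,::-1])
E
```

```text
[0.61790544 0.18068939 0.16982417] [ 0.44878924  0.89362667 -0.00162092  0.00411862] [  2.54552636 -15.23261908   6.56627678]
carton top mx [0.04463668 0.13323265] my [-0.19880188 -0.03209915]
plate z 0.14952400518407222 rim z 0.1325063442714595
wing 200 -32.95382860108276
cups [0.75657458 0.26334407 0.24338073]
[-161. -157. -152.  -67.  -45.  -40.  -38.  -36.  -32.  -26.   91.   95.
   98.  101.]
```

View pics/j.png

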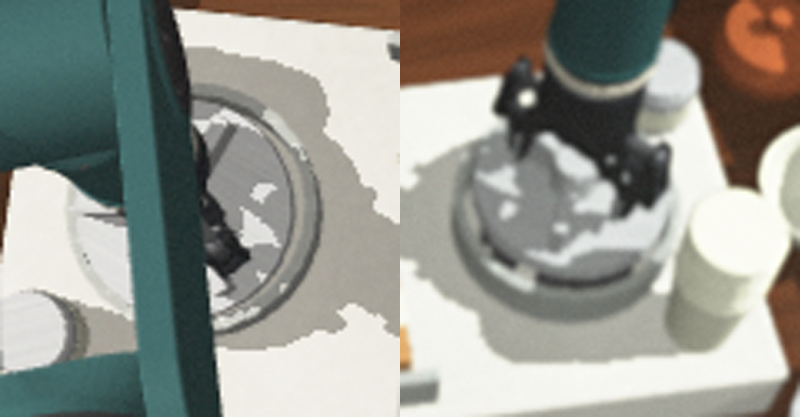

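The head is slightly tipped and has hardly turned. The push was at too small a radius, with the tip pressing on the plate. I'll withdraw, get a clean measurement, then push near a wing's outer end with closed fingers.

Call:
carry_out:
  commands: [0,0,0.08,0,0,0,100,0,0,0.05,0,0,0,100,0,0,0,0,0,0.02,100,0,0,0,0,0,0.03,100,0,0,0,0,0,0.03,100]

```text
time_s: 8.2
tcp_pos: [0.6145, 0.1848, 0.2482]
tool_rot: [0.392, 0.92, -0.0, -0.001]
force: [0.7, 0.4, 0.9]
grip_width: 1.001
```

Call:
carry_out:
  commands: [0,0,0,-0.022,-0.034,0,0,0,0,0,-0.022,-0.034,0,0,0,0,0,-0.022,-0.034,0,0,0,0,0,-0.022,-0.034,0,0,0,0,0,-0.022,-0.034,0,0]

```text
time_s: 8.62
tcp_pos: [0.504, 0.014, 0.2484]
tool_rot: [0.392, 0.92, 0.0, 0.001]
force: [0.4, -0.3, 0.6]
grip_width: 0.301
```

```bash
python3 -W ignore - <<'E'
from h import *
s=observe(); print(s['tcp_pos'],s['tool_rot'],s['force'],s['grip_width'],s['time_s']); 
exec(open('c.py').read().split('\n',1)[1]); print(np.sort(np.degrees(a))[::15].round())
k=(r<.07)&(Z<.155)&(Z>.12)&(D>0); A=np.c_[W[k][:,:2]-c,np.ones(k.sum())]; print('plane',np.linalg.lstsq(A,Z[k],rcond=None)[0])
k=(r<.1)&(abs(Z-.143)<.005)&(D>0); print(cv2.minEnclosingCircle(W[k][:,:2].astype(np.float32)))
E
```

```text
[0.50403186 0.0139739  0.24835815] [3.91929205e-01 9.19994772e-01 1.32641715e-04 1.04896123e-03] [ 0.43592275 -0.25167304  0.58465781] 0.300578295875237 8.6167
carton top mx [0.04474768 0.13330532] my [-0.19885754 -0.03197301]
plate z 0.14358079274013727 rim z 0.13246174642732347
wing 273 -33.31905808200525
cups [0.72901467 0.25659637 0.24246639]
[-163. -157. -155. -152. -149. -146.  -42.  -40.  -38.  -36.  -33.  -30.
   82.   85.   88.   90.   93.   94.   98.]
plane [ 4.42618277e-06 -7.63263036e-03  1.43772590e-01]
((0.6180748343467712, 0.1817217916250229), 0.08494213968515396)
```

The head is level, wings now at about -33°, 87° and 207° (4° clockwise turned). I'll push the wing at 207° clockwise at r ≈ 60 mm, with fingers closed and the tip 12 mm above the plate.

Call:
carry_out:
  commands: [0,0,-0.075,0.018,0.0294,0,0,0,0,-0.075,0.018,0.0294,0,0,0,0,-0.075,0.018,0.0294,0,0,0,0,-0.075,0.017,0.0294,0,0,0,0,0,0,0,0,0]

```text
time_s: 9.08
tcp_pos: [0.5797, 0.1375, 0.2486]
tool_rot: [0.526, 0.85, 0.003, 0.001]
force: [0.1, -0.3, 0.0]
grip_width: -0.0
```

Call:
carry_out:
  commands: [0,0,0,0,0,-0.025,0,0,0,0,0,0,-0.025,0,0,0,0,0,0,-0.015,0,0,0,0,0,0,-0.005,0,0,0,0,0,0,0,0]

```text
time_s: 9.5
tcp_pos: [0.5752, 0.1328, 0.1765]
tool_rot: [0.525, 0.851, -0.001, -0.001]
force: [-0.0, 0.0, 0.3]
grip_width: 0.001
```

```bash
python3 - <<'E'
import numpy as np
C=np.array([.6153,.1853])
def P(d):
    t=np.radians(d);u=np.array([np.cos(t),np.sin(t)]);v=np.array([-u[1],u[0]]);return C+.060*u+.017*v
prev=P(206.5);print(prev)
for k in range(1,41):
    q=P(206.5-3*k); print(206.5-3*k,(q-prev).round(4)); prev=q
E
```

```text
[0.5691893  0.14331425]
203.5 [-0.0021  0.0025]
200.5 [-0.002   0.0026]
197.5 [-0.0019  0.0027]
194.5 [-0.0017  0.0028]
191.5 [-0.0016  0.0029]
188.5 [-0.0014  0.0029]
185.5 [-0.0013  0.003 ]
182.5 [-0.0011  0.0031]
179.5 [-0.0009  0.0031]
176.5 [-0.0008  0.0032]
173.5 [-0.0006  0.0032]
170.5 [-0.0004  0.0032]
167.5 [-0.0003  0.0033]
164.5 [-0.0001  0.0033]
161.5 [0.0001 0.0033]
158.5 [0.0002 0.0033]
155.5 [0.0004 0.0032]
152.5 [0.0006 0.0032]
149.5 [0.0007 0.0032]
146.5 [0.0009 0.0031]
143.5 [0.0011 0.0031]
140.5 [0.0012 0.003 ]
137.5 [0.0014 0.003 ]
134.5 [0.0015 0.0029]
131.5 [0.0017 0.0028]
128.5 [0.0018 0.0027]
125.5 [0.002  0.0026]
122.5 [0.0021 0.0025]
119.5 [0.0022 0.0024]
116.5 [0.0024 0.0023]
113.5 [0.0025 0.0021]
110.5 [0.0026 0.002 ]
107.5 [0.0027 0.0019]
104.5 [0.0028 0.0017]
101.5 [0.0029 0.0016]
98.5 [0.0029 0.0014]
95.5 [0.003  0.0013]
92.5 [0.0031 0.0011]
89.5 [0.0031 0.0009]
86.5 [0.0032 0.0008]
```

Call:
carry_out:
  commands: [0,0,0,-0.003,0.0056,0,0,0,0,0,-0.003,0.0056,0,0,0,0,-0.052,-0.0021,0.0025,0,0,0,0,-0.052,-0.002,0.0026,0,0,0,0,-0.052,-0.0019,0.0027,0,0]

```text
time_s: 9.92
tcp_pos: [0.5643, 0.1522, 0.1788]
tool_rot: [0.591, 0.807, 0.0, 0.001]
force: [0.1, -3.1, -0.7]
grip_width: -0.001
```

Call:
carry_out:
  commands: [0,0,-0.052,-0.0017,0.0028,0,0,0,0,-0.052,-0.0016,0.0029,0,0,0,0,-0.052,-0.0014,0.0029,0,0]

```text
time_s: 10.17
tcp_pos: [0.5601, 0.1595, 0.1791]
tool_rot: [0.652, 0.758, -0.001, 0.002]
force: [1.2, -15.9, 5.5]
grip_width: -0.0
```

```bash
cat > w.py <<'E'
from h import *
s=observe(); print(s['time_s'],s['tcp_pos'],s['force'],s['joints'][5])
exec(open('c.py').read().split('\n',1)[1])
k=(r<.074)&(Z<.156)&(Z>.12)&(D>0)&(W[...,1]<c[1]+.02); A=np.c_[W[k][:,:2]-c,np.ones(k.sum())]; print('plane',np.linalg.lstsq(A,Z[k],rcond=None)[0])
k=(r<.074)&(r>.028)&(Z>.158)&(Z<.182)&(D>0); an=np.degrees(np.arctan2(W[...,1]-c[1],W[...,0]-c[0]))[k]; print(np.histogram(an,bins=np.arange(-180,181,10))[0])
E
python3 -W ignore w.py
```

```text
10.1667 [0.56006593 0.1594979  0.17908129] [  1.16607932 -15.85446059   5.4745499 ] 0.01262957771491364
carton top mx [0.0447576  0.13314957] my [-0.19879127 -0.0320979 ]
plate z 0.13364985936111493 rim z 0.13246249852697123
wing 69 -54.54456383894925
cups [0.729052   0.25662775 0.24239216]
plane [ 0.02104513 -0.015721    0.13318411]
[ 0  0  0  0  0  0  0  0  0  0  0  5 48 12  0  0  0  0  0  0  0  0  0  0
  0  0  0  0  0  0  0  0  0  0  0  0]
```

The plate now reads 0.133 m: the head has dropped home. I'll back off, lift, and move to the key area, turning the jaw along machine x.

Call:
carry_out:
  commands: [0,0,0,0.002,-0.007,0,0,0,0,0,0.002,-0.007,0,0,0,0,0,0,0,0.03,0,0,0,0,0,0,0.03,0,0,0,0,0,0,0,0]

```text
time_s: 10.63
tcp_pos: [0.5669, 0.1474, 0.2435]
tool_rot: [0.651, 0.759, 0.004, 0.003]
force: [0.6, -0.3, 0.6]
grip_width: 0.001
```

Call:
carry_out:
  commands: [0,0,-0.04,-0.0182,-0.034,0,0,0,0,-0.04,-0.0182,-0.034,0,0,0,0,-0.04,-0.0182,-0.034,0,0,0,0,-0.04,-0.0182,-0.034,0,0,0,0,0,0,0,0,0]

```text
time_s: 11.05
tcp_pos: [0.487, 0.0066, 0.2374]
tool_rot: [0.712, 0.703, -0.002, -0.0]
force: [-0.5, 0.6, -1.2]
grip_width: -0.0
```

```bash
cat >> w.py <<'E'
print(s['tool_rot'])
dark=(p.max(-1)<60)&(m[...,0]>-.15)&(m[...,0]<-.06)&(m[...,1]>-.17)&(m[...,1]<-.05)&(Z<.12)
print('keys',np.percentile(m[dark],[2,98],axis=0), [ (i,np.median(Z[dark&(abs(m[...,1]-i)<.01)]).round(4)) for i in(-.074,-.110,-.146)])
cv2.imwrite('pics/f%d.png'%int(s['time_s']*10),cv2.resize(p[125:300,175:415],None,fx=3.2,fy=3.2,interpolation=cv2.INTER_CUBIC)[:,:,::-1])
E
python3 -W ignore w.py; ls pics
```

```text
11.05 [0.48702426 0.00660879 0.23735858] [-0.51905296  0.58066795 -1.20716179] -0.11288235987574237
carton top mx [0.04482356 0.13319743] my [-0.19880121 -0.03203269]
plate z 0.13273182166487918 rim z 0.132374012175321
wing 246 -51.30646566567236
cups [0.7289337  0.2564617  0.24254177]
plane [-0.0053267  -0.00468481  0.13345541]
[53 47  1  0  0  0  0  0  0  0  0 12 63 21  0  0  0  0  0  0  0  0  0  0
 40 46  3  0  0  0  0  0  0  0  0  0]
[ 7.11586426e-01  7.02596754e-01 -1.59691787e-03 -1.01227360e-04]
keys [[-0.13913911 -0.16188165]
 [-0.07484513 -0.08703533]] [(-0.074, np.float64(nan)), (-0.11, np.float64(0.1049)), (-0.146, np.float64(0.0973))]
crop.png
f110.png
j.png
s2.png
s3.png
scene_1.png
scene_11.png
scene_3.png
scene_7.png
top_0.png
top_10.png
top_13.png
top_14.png
top_15.png
top_5.png
top_6.png
top_9.png
```

The head is flush and level, the carton is at x = 0.089, and the closed tip is above the run key. I'll align and press.

Call:
carry_out:
  commands: [0,0,-0.055,0,0,0,0,0,0,-0.055,0,0.0005,-0.02,0,0,0,0,0,0,-0.035,0,0,0,0,0,0,-0.035,0,0,0,0,0,0,-0.01,0]

```text
time_s: 11.52
tcp_pos: [0.4885, 0.0125, 0.1339]
tool_rot: [0.747, 0.664, -0.001, -0.002]
force: [-0.7, 0.0, -0.9]
grip_width: -0.004
```

Call:
carry_out:
  commands: [0,0,0,0,0,-0.003,0,0,0,0,0,0,-0.003,0,0,0,0,0,0,0,0]

```text
time_s: 11.77
tcp_pos: [0.4917, 0.0116, 0.1322]
tool_rot: [0.747, 0.664, 0.001, 0.001]
force: [-1.1, -0.9, 0.4]
grip_width: 0.003
```

Call:
carry_out:
  commands: [0,0,0,-0.001,-0.0055,0,0,0,0,0,0,0,0,0,0,0,0,0,0,0,0]

```text
time_s: 12.02
tcp_pos: [0.4903, 0.0055, 0.1324]
tool_rot: [0.748, 0.664, 0.001, 0.001]
force: [0.4, 0.1, 0.2]
grip_width: -0.001
```

Call:
carry_out:
  commands: [0,0,0,0,0,-0.003,0,0,0,0,0,0,-0.003,0,0,0,0,0,0,-0.003,0,0,0,0,0,0,-0.003,0,0,0,0,0,0,0,0]

```text
time_s: 12.43
tcp_pos: [0.4895, 0.0059, 0.1188]
tool_rot: [0.748, 0.664, -0.0, -0.0]
force: [1.1, -0.0, 0.1]
grip_width: -0.001
```

Call:
carry_out:
  commands: [0,0,0,0,0,-0.002,0,0,0,0,0,0,-0.002,0,0,0,0,0,0,0,0]

```text
time_s: 12.68
tcp_pos: [0.4896, 0.0059, 0.1178]
tool_rot: [0.747, 0.664, 0.0, 0.0]
force: [-8.4, 1.2, 33.2]
grip_width: 0.001
```

Bottomed out (33 N). I'll lift straight up and check.

Call:
carry_out:
  commands: [0,0,0,0,0,0.005,0,0,0,0,0,0,0.02,0,0,0,0,0,0,0.04,0,0,0,0,0,0,0.04,0,0,0,0,0,0,0.02,0]

```text
time_s: 13.1
tcp_pos: [0.4906, 0.0059, 0.244]
tool_rot: [0.748, 0.664, 0.001, 0.001]
force: [1.3, 0.1, 0.1]
grip_width: -0.001
```

Call:
carry_out:
  commands: [0,0,0,-0.03,-0.02,0,0,0,0,0,-0.03,-0.025,0,0,0,0,0,-0.02,-0.035,0,0,0,0,0,0,-0.04,0,0,0,0,0,0,-0.04,0,0]

```text
time_s: 13.52
tcp_pos: [0.4074, -0.1544, 0.2401]
tool_rot: [0.747, 0.665, -0.0, -0.001]
force: [3.0, -0.4, -0.2]
grip_width: 0.001
```

Call:
carry_out:
  commands: [0,0,0,0,-0.04,0,0,0,0,0,0,-0.04,0,0,0,0,0,0,-0.03,0,0,0,0,0,0,0,0,0]

```text
time_s: 13.85
tcp_pos: [0.4099, -0.2698, 0.2403]
tool_rot: [0.749, 0.663, -0.001, 0.002]
force: [0.2, -1.3, 0.1]
grip_width: 0.003
```

```bash
python3 -W ignore w.py; ls pics/f*; cp $(ls -t pics/f*|head -1) pics/final.png
```

```text
13.85 [ 0.40994243 -0.26981413  0.24025303] [ 0.18074234 -1.28613188  0.07768357] -0.5990561024526125
carton top mx [0.04476666 0.13332547] my [-0.1987705  -0.03203868]
plate z 0.13271333115326298 rim z 0.13252739424750815
wing 246 -51.289919023731066
cups [0.72891816 0.25654929 0.24243255]
plane [-0.0022967  -0.0039905   0.13334014]
[53 48  2  0  0  0  0  0  0  0  0 11 68 19  0  0  0  0  0  0  0  0  0  0
 38 47  4  0  0  0  0  0  0  0  0  0]
[ 0.7488048   0.6627883  -0.00076104  0.00156772]
keys [[-0.13856406 -0.16043606]
 [-0.0742827  -0.06209652]] [(-0.074, np.float64(0.0975)), (-0.11, np.float64(0.1054)), (-0.146, np.float64(0.1055))]
pics/f110.png
pics/f138.png
```

View pics/final.png

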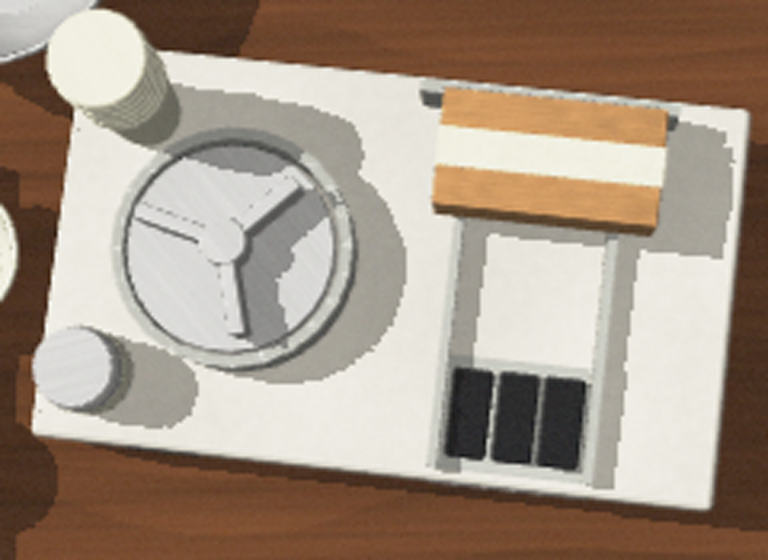

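The picture shows the carton against the rear rail (around 550,160), the head flush in its collar (230,245), cups and tin in place, and the run key down with the other two keys up. I'm handing in.

```bash
python3 -c "
from workcell import *
print(close_job())"
```

```text
the job is handed in; nothing more can be done
None
```

The candyfloss maker is ready for its test run, and the job was handed in at about 14 s of the 61 s allowed. I slid the carton back with the open fingers, turned the spinner head by one wing until it dropped home, then pressed the run key to its stop.

Last checks, measured from the top camera after the arm had moved clear:

| Item | Reading | Wanted |
|---|---|---|
| Carton centre, machine x | about 89 mm | over 60 mm (90 mm at the rail) |
| Head plate height | 132.7 mm, collar edge 132.5 mm, level | under 135.5 mm |
| Run key top | 97.5 mm | about 97 mm when down |
| Middle key top | 105.4 mm | about 105 mm when up |
| Off key top | 105.5 mm | about 105 mm when up |

The cups read the same position as when first measured. The tin was checked only by eye in the last picture, where it is in place. I did not check the bottle, jar, pumpkin, tape or bowl again; no part of the path went near them.

**Failed first turn:** my first try at the head, with open fingers around the hub, jammed at about 51 N on the fingers. It tipped the head slightly and turned it only about 4°. I backed off, saw it was level again, and the second try at a wing's outer end worked. That jam was over the 40 N limit for the arm or gripper body. I believe only a fingertip was in contact, but I could not confirm that.

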